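# Put the kaleidoscope parts back on their own seats

### The job

The marble, the wheel hub and the dome lens are sitting on one another's seats: shift them round (the plain wooden seat is free for use on the way) until the blue marble sits on the blue seat, the pewter hub stands upright on the red seat and the green lens lies dome up on the green seat, each well centred (within about a centimetre). Leave the cherry barrel, the aluminium tube and the brass collar standing where they are.

Things in the scene. Friction and masses are not known exactly. Their poses are not given: they have to be found in the camera images.
- marble: frosted light-blue glass marble, a ball 40 mm in diameter, about 85 g; origin at its centre. Seated in a ring's hole it sinks 4 mm, so its centre is 26 mm above the counter; on the bare counter it rolls away. At the start it sits on the green seat
- hub: pewter wheel hub, dull dark-grey metal, about 250 g: a flange 52 mm in diameter and 10 mm thick at the bottom, with an upright boss 30 mm in diameter rising from it to 38 mm above the underside; origin at the centre of its underside, z up along the boss. At the start it stands on the blue seat
- lens: green resin dome lens, about 50 g: flat underside 50 mm in diameter, straight cylindrical edge 16 mm high, then a low dome to 28 mm; origin at the centre of its underside, z up. At the start it lies on the red seat
- seat_blue: Blue seat, home of the marble: turned flat ring screwed to the counter, 84 mm outside diameter, central hole 24 mm, 10 mm high, flat top; origin at the centre of its underside (on the counter), z up; yaw means nothing. 
- seat_green: Green seat, home of the dome lens: turned flat ring screwed to the counter, 84 mm outside diameter, central hole 24 mm, 10 mm high, flat top; origin at the centre of its underside (on the counter), z up; yaw means nothing. 
- seat_red: Red seat, home of the wheel hub: turned flat ring screwed to the counter, 84 mm outside diameter, central hole 24 mm, 10 mm high, flat top; origin at the centre of its underside (on the counter), z up; yaw means nothing. 
- seat_plain: Plain pale-wood seat, empty at the start, the free spot: turned flat ring screwed to the counter, 84 mm outside diameter, central hole 24 mm, 10 mm high, flat top; origin at the centre of its underside (on the counter), z up; yaw means nothing. 
- barrel: bystander: short turned cherry-wood barrel standing on end, 40 mm in diameter, 55 mm high, loose; origin at the centre of its underside, z up
- tube: bystander: short aluminium tube standing on end, 36 mm outside diameter, 45 mm high, loose; origin at the centre of its underside, z up
- collar: bystander: flat brass collar lying on the counter, 44 mm outside diameter, 26 mm bore, 16 mm high, loose; origin at the centre of its underside, z up
Things that resemble listed ones, but are neither listed nor needed, are in the scene too. There is more than one size of the marble; the job needs the middle-sized. Of the things that look like the seat_red, take the one that is farthest to the robot's right at the start.

How it is judged (in metres and radians):
At the end, for the whole second after the job is handed in: Marble on the blue seat, hub on the red seat, lens on the green seat, each within 12 mm of the seat's centre (horizontally), resting on it (height within 4 mm of seated), hub and lens upright within 0.15 rad, all at rest and released; barrel, tube and collar within 20 mm of where they began (horizontal distance between marble and seat_blue below 0.012 m and z of marble in the frame of seat_blue between 0.022 and 0.03 m and linear speed of each of marble, hub, lens below 0.02 m/s and horizontal distance between hub and seat_red below 0.012 m and z of hub in the frame of seat_red between 0.006 and 0.014 m and angle between each of hub, lens's own z axis and vertical below 0.15 rad and horizontal distance between lens and seat_green below 0.012 m and z of lens in the frame of seat_green between 0.006 and 0.014 m and distance of each of barrel, tube, collar from where it was at the start of the episode below 0.02 m); the robot touches nothing.
It fails at once if the barrel is pushed more than 20 mm away or tipped (distance of barrel from where it was at the start of the episode above 0.02 m or angle between barrel's own z axis and vertical above 0.4 rad).
It fails at once if the tube is pushed more than 20 mm away or tipped (distance of tube from where it was at the start of the episode above 0.02 m or angle between tube's own z axis and vertical above 0.4 rad).
It fails at once if the collar is pushed more than 20 mm away or tipped (distance of collar from where it was at the start of the episode above 0.02 m or angle between collar's own z axis and vertical above 0.4 rad).
It also fails if it takes over 96 s, if anything falls off the work surface, if the arm or the gripper's body presses on something with over 40 N, if the wrist force passes 120 N, or if a joint passes its speed limit or range.

### The arm

A 6-joint arm with a two-finger parallel gripper is mounted at the origin on the work surface. World frame = base frame: x ahead of the robot, y to its left, z up, the work surface at z = 0. Lengths are in mm, angles in rad, forces in N, time in s.
With the tool pointing down it reaches from about 325 to 775 mm from the base axis. Payload 5.5 kg.
Tool frame: the origin (TCP) lies between the finger pads; the fingertips stand ahead of it and the grasp point (between the pads) lies 5 mm behind it (robot.finger_overhang is the y of the fingertips in the tool frame, in mm); y points along the fingers, x is the direction in which the jaws open and shut, and the axes are right-handed (so a half turn about y gives the same grasp; the last joint's range is limited). The gripper opens to 85 mm and grips with 20 to 120 N. Pads are 22 mm wide; open, the fingers measure 114 mm over their backs; the gripper's body (76 mm by 85 mm) begins 54 mm behind the grasp point. The pads swing forward as they close: fully open they stand 13 mm farther back than shut.
Start: joints at [1.089, 0.091, 1.231, -0, 1.82, -0.057], TCP at [247.289, 546.685, 245.275] pointing down, gripper open.
Joint ranges: [-2.87, 2.87], [-0.86, 2.18], [0.17, 2.46], [-1.51, 4.65], [0.06, 2.69], [-2.65, 2.65]. Speed limits (rad/s): [2.57, 2.57, 3.01, 3.14, 3.14, 3.14].

### API

Orientations are given as a unit quaternion [w, x, y, z].
In Python, from plant import robot gives the robot as it stands.
- The arm moves only by the shell command python3 -m crank 'ROWS' [OPENING]. ROWS is JSON, a list that holds one entry, the list of rows, each a list of 4 numbers: the shift along the tool's x, y, z in mm, then the turn about the tool's y in degrees. A call has exactly 5 rows; each row shifts and turns the commanded pose from where the row before left it, along the tool's axes as they then stand; what a row does not reach is not made up. A row lasts 1/8 s, in which the tool goes at most 62.5 mm and 10.7 degrees, less where a joint would pass 70% of its speed; a pose out of reach is approached as far as the arm can. A call with a gripper value outside its range is refused whole. OPENING is the gripper command: -1 is shut, 1 is fully open, values between are in proportion, set as the call begins (- or left out, the last holds). The fingers move at their own pace and stop on an object; the grip force is fixed at half the most. Time passes only in rows, so rows that do not move let the fingers close, or fill a call up. It gives the time, the measured TCP pose, the force and the opening at its end, in the units of the state.
- robot.get_obs(): the state, without advancing time (a new reading comes with each control period).
- robot.read_camera(name): name is "side" or "top"; returns (picture, depth): 480x640x3 uint8, blue, green, red; 480x640 float32, mm along the optical axis (not along the pixel's ray), 0 where there is no reading.
- robot.calibration(name): a dict with "intrinsics" (3x3 intrinsics, pixels), "position" and "orientation" of the camera in the world. Camera axes: x right, y up, looking along -z (the intrinsics and any distortion apply to the point x, -y, -z); pixel columns grow to the right and rows downward; lengths in mm; the calibration is good to about 2 mm. A picture is of the moment at which its call begins. calibration takes no time and is no camera call.
- robot.hand_in(): hands the job in, once; it reports no verdict.
The state is a dict: "clock": time; "joint_pos": joint angles; "qd": joint speeds; "joint_torque": joint torques, N m; "eef_pos": TCP position; "tool_rot": TCP orientation; "force": force on the tool from outside, world axes, zero at the start; "ft_torque": the same for the moment, N m; "grip_width": finger opening in mm.
Only numpy, scipy, OpenCV 4.12 (cv2) and the standard library are available. Lean on these libraries where they do the work, as an engineer would, in place of code of your own. Each camera call takes 0.05 s, during which the arm holds its last target. There are 200 camera calls.

## Working session

There is one attempt and no reset: what is moved stays moved. The work goes in short steps, Python scripts to look and compute and a shell command to move; the robot and the scene stay as the last step left them, time stands still between calls to the robot, and variables do not carry over. Pictures are saved under pics/ and viewed, about 12 in all and at most 16, crops included, and the job is handed in when it is done.

```bash
ls; mkdir -p pics
cat > h.py <<'E'
import numpy as np,cv2
from plant import robot
from scipy.spatial.transform import Rotation as R
def cam(n):
    im,d=robot.read_camera(n);c=robot.calibration(n);return im,d,c
def rot(c):
    q=np.array(c["orientation"],float)
    return q if q.shape==(3,3) else R.from_quat(q[[1,2,3,0]]).as_matrix()
def world(u,v,d,c):
    K=np.array(c["intrinsics"]);u=np.asarray(u,float);v=np.asarray(v,float)
    p=np.stack([(u-K[0,2])/K[0,0]*d,-(v-K[1,2])/K[1,1]*d,-d*np.ones_like(u)],-1)
    return p@rot(c).T+np.array(c["position"])
def onz(u,v,z,c):
    a=np.array(c["position"]);b=world(u,v,np.float64(1000),c)
    return a+(b-a)*(z-a[2])/(b[2]-a[2])
E
python3 - <<'E'
from h import *
for n in("top","side"):
    im,d,c=cam(n);cv2.imwrite(f"pics/{n}0.png",im);np.savez(f"{n}0.npz",im=im,d=d);print(n,c)
o=robot.get_obs();print(o,robot.finger_overhang)
E
```

```text
pics
top {'intrinsics': array([[471.88415799,   0.        , 320.72775834],
       [  0.        , 471.88415799, 234.84160519],
       [  0.        ,   0.        ,   1.        ]]), 'position': array([478.58412   ,  60.46663824, 983.35439693]), 'orientation': array([ 0.70803587,  0.02685048, -0.03789995, -0.70464732])}
side {'intrinsics': array([[504.17959461,   0.        , 313.94982822],
       [  0.        , 504.17959461, 240.69749307],
       [  0.        ,   0.        ,   1.        ]]), 'position': array([ 453.65647422, -464.71453318,  691.82676455]), 'orientation': array([ 0.93719817,  0.34238708, -0.02791605, -0.06042659])}
{'clock': 0.1, 'joint_pos': array([ 1.08932820e+00,  9.18041853e-02,  1.23179079e+00, -2.50104212e-05,
        1.81980974e+00, -5.66720242e-02]), 'qd': array([ 2.55612729e-05, -2.99856835e-03, -2.59853840e-03,  5.99928873e-04,
        2.89507543e-04, -1.12280420e-03]), 'joint_torque': array([ 2.01981100e-03, -4.60222507e+01, -4.19214535e+01, -1.58971484e-04,
        1.06716881e-02, -1.02219272e-05]), 'eef_pos': array([247.16464019, 546.46620554, 244.23728123]), 'tool_rot': array([-0.59384363,  0.59449111,  0.38280688, -0.3839127 ]), 'force': array([ 0.48865994,  0.35821365, -1.52354072]), 'ft_torque': array([-0.02821592,  0.0244717 , -0.03513268]), 'grip_width': 85.30851109738349} 14.0
```

View pics/top0.png

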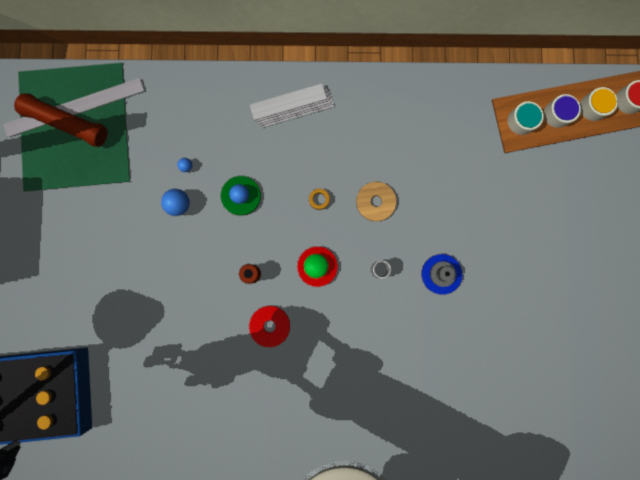

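View pics/side0.png

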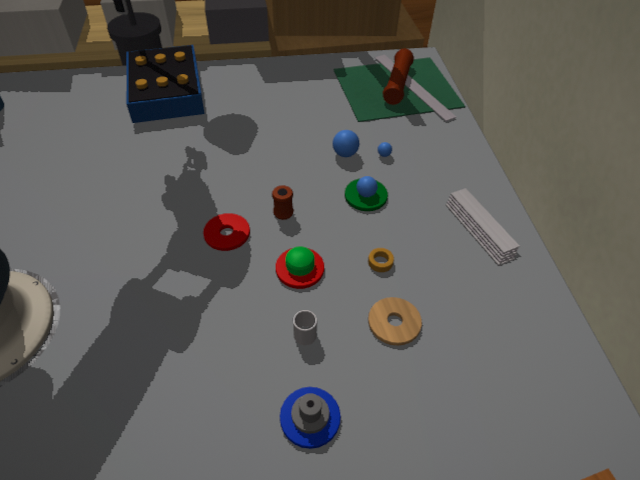

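The top view shows these candidates:
- **Red seats:** (317,266), holding the lens, and (270,326), empty. Right of the robot is image right, so I take (317,266).
- **Marbles:** small (185,165), large (175,202) and middle (239,195) on the green seat. I take the middle one.
- **Others:** lens (316,266), hub (443,274), plain seat (377,201), barrel (249,273), tube (381,269), collar (319,199).

Next I measure them and check a close crop.

```bash
cat > m.py <<'E'
from h import *
def circ(P):
    (x,y),r=cv2.minEnclosingCircle(P[:,:2].astype(np.float32));return x,y,r
def cloud(n,im,d,c):
    v,u=np.mgrid[:480,:640];P=world(u,v,d.astype(float),c);P[d==0]=np.nan;return P
def near(P,x,y,r,z0,z1):
    m=(np.hypot(P[...,0]-x,P[...,1]-y)<r)&(P[...,2]>z0)&(P[...,2]<z1)
    Q=P[m]
    if len(Q)<15:return None
    lo,hi=np.percentile(Q[:,:2],[2,98],axis=0)
    return np.round([*((lo+hi)/2),*(hi-lo),np.median(Q[:,2]),len(Q)],1)
E
python3 - <<'E'
from m import *
px=dict(blue=(442,274,10),green=(241,195,10),red=(318,266,10),plain=(377,201,10),red2=(270,326,10),barrel=(249,273,55),tube=(381,269,45),collar=(319,199,16),marble=(239,195,40),lens=(316,266,38),hub=(444,273,48),big=(175,202,50),small=(185,165,20))
D={n:np.load(n+"0.npz") for n in("top","side")}
for k,(u,v,z) in px.items():
    a=onz(u,v,z,robot.calibration("top"))
    print(k,a.round(1)[:2],end=' ')
    rng={10:(6,13),40:(24,50),38:(22,45),48:(30,60)}.get(z,(z*.6,z+8)) 
    for n in D:
        P=cloud(n,D[n]["im"],D[n]["d"],robot.calibration(n));print(n,near(P,a[0],a[1],50 if z==10 else 32,*rng),end=' ')
    print()
im=D["top"]["im"];cv2.imwrite("pics/crop.png",cv2.resize(im[150:350,160:480],(800,500),interpolation=cv2.INTER_CUBIC))
o=robot.get_obs();print(R.from_quat(o["tool_rot"][[1,2,3,0]]).as_matrix().round(3))
E
```

```text
blue [ 488.2 -205.3] top [ 489.4 -204.2   76.1   78.    10.9  645. ] side [ 489.4 -204.7   77.1   77.7    9.6 1716. ] 
green [650.4 211.8] top [651.1 214.4  76.7  76.7  10.5 844. ] side [651.5 210.5  76.4  72.8   9.9 744. ] 
red [503.6  50.8] top [503.7  53.9  77.9  76.1  10.8 688. ] side [504.8  49.4  77.4  71.6   9.8 875. ] 
plain [639.7 -71.9] top [639.9 -69.6  76.   75.5  10.7 974. ] side [ 640.6  -70.    75.1   75.5    9.6 1797. ] 
red2 [381.4 147.8] top [ 381.8  149.7   76.    76.6   10.8 1045. ] side [ 383.3  149.8   74.6   76.9    9.8 1218. ] 
barrel [488.2 186.2] top [488.2 188.2  35.1  34.6  55.9 309. ] side [488.8 187.3  33.6  33.9  54.  380. ] 
tube [497.3 -74.1] top [498.3 -74.9  33.7  34.5  44.9 106. ] side [498.5 -74.8  33.7  34.4  39.1 356. ] 
collar [642.1  49.4] top [643.7  50.4  40.2  39.4  16.9 231. ] side [644.1  49.4  39.8  40.1  15.3 326. ] 
marble [645.1 211.1] top [650.2 213.3  35.   34.4  40.4 300. ] side [650.8 209.4  34.7  28.1  37.6 305. ] 
lens [502.8  55.1] top [505.   56.1  44.2  42.5  35.8 472. ] side [505.   53.9  44.   41.9  33.7 585. ] 
hub [ 489.9 -198.9] top [ 489.9 -202.7   27.6   27.3   49.1  209. ] side [ 489.6 -204.1   26.6   27.6   47.4  494. ] 
big [628.4 336.3] top [631.4 340.2  48.3  47.2  48.5 581. ] side [632.1 335.   46.7  37.9  45.4 454. ] 
small [710.7 327. ] top [712.6 328.7  27.5  27.9  23.3 114. ] side [713.2 325.6  27.6  22.9  21.4 126. ] 
[[ 0.412 -0.001 -0.911]
 [ 0.911 -0.002  0.412]
 [-0.002 -1.     0.   ]]
```

View pics/crop.png

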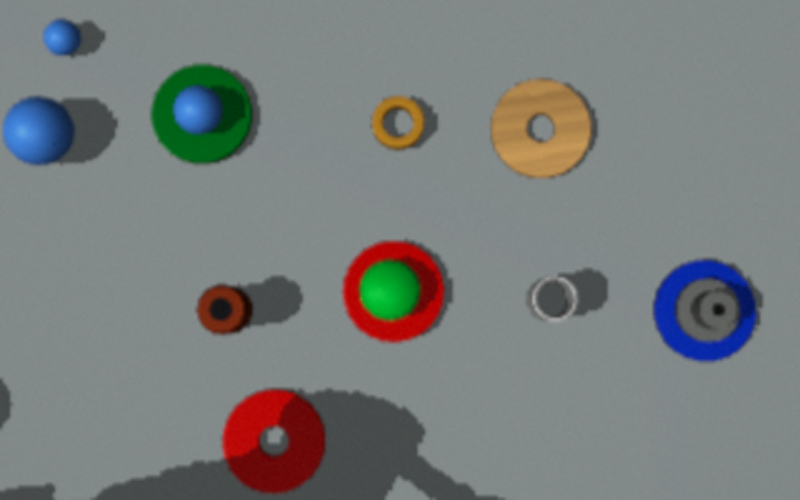

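The crop confirms the choices: middle marble on green at crop (198,110), lens on the right-hand red ring (393,291), hub on blue (713,308), plain seat empty (541,128). First I square the tool to the world and move towards the lens.

```bash
python3 -m crank '[[[0,0,0,-8.1],[0,0,0,-8.1],[0,0,0,-8.1],[-55,0,-25,0],[-55,0,-25,0]]]' 0.65
python3 -m crank '[[[-55,0,-30,0],[-55,0,-30,0],[-55,0,-30,0],[-55,0,-30,0],[-55,0,-30,0]]]'
python3 -m crank '[[[-53.6,0,-28.9,0],[-53.6,0,-28.9,0],[0,50,0,0],[0,50,0,0],[0,0,0,0]]]'
python3 -c "
from h import *
o=robot.get_obs();print(R.from_quat(o['tool_rot'][[1,2,3,0]]).as_matrix().round(3),o['eef_pos'],o['force'])"
```

```text
clock: 0.72
eef_pos: [297.3, 435.5, 244.1]
tool_rot: [0.5, -0.5, -0.5, 0.501]
force: [0.9, 0.1, 1.2]
grip_width: 70.7
clock: 1.35
eef_pos: [447.1, 160.3, 245.0]
tool_rot: [0.5, -0.5, -0.5, 0.5]
force: [0.8, 0.0, 0.5]
grip_width: 70.6
clock: 1.98
eef_pos: [501.6, 54.6, 140.0]
tool_rot: [0.503, -0.498, -0.497, 0.502]
force: [-1.1, 0.1, 0.1]
grip_width: 70.5
[[ 0.001 -0.01  -1.   ]
 [ 1.    -0.     0.001]
 [-0.    -1.     0.01 ]] [501.58564732  54.61472891 140.04077743] [-1.08940662  0.08804051  0.08389366]
```

```bash
python3 -m crank '[[[0,0,0,0],[0,0,0,0],[0,0,0,0],[0,0,0,0],[0,0,0,0]]]'
python3 - <<'E'
from h import *
o=robot.get_obs();print(o["eef_pos"],o["tool_rot"],o["qd"].round(3))
im,d,c=cam("top");cv2.imwrite("pics/t1.png",im)
im,d,c=cam("side");cv2.imwrite("pics/s1.png",im[80:480,100:520])
E
```

```text
clock: 2.6
eef_pos: [504.5, 55.0, 145.6]
tool_rot: [-0.5, 0.5, 0.5, -0.5]
force: [0.3, -0.3, -0.9]
grip_width: 71.1
[504.49411436  55.01632967 145.58285597] [-0.50004963  0.50025073  0.49996072 -0.49973878] [-0.001  0.002  0.006 -0.    -0.001  0.   ]
```

View pics/s1.png

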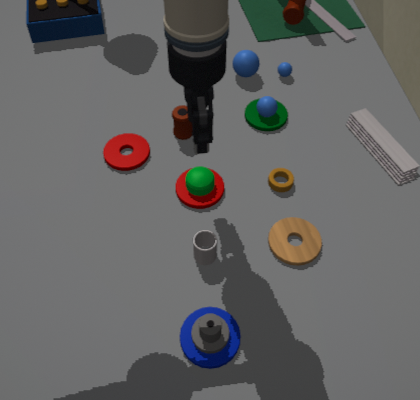

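The gripper is over the lens at crop (200,182) and settles within 1 mm of target. I descend, grip and lift.

```bash
python3 -m crank '[[[0,50,0,0],[0,40,0,0],[0,20,0,0],[0,8,0,0],[0,0,0,0]]]'
python3 -m crank '[[[0,0,0,0],[0,0,0,0],[0,0,0,0],[0,0,0,0],[0,0,0,0]]]' -1
python3 -m crank '[[[0,0,0,0],[0,0,0,0],[0,-10,0,0],[0,-30,0,0],[0,-40,0,0]]]'
```

```text
clock: 3.32
eef_pos: [504.4, 55.0, 27.3]
tool_rot: [0.5, -0.5, -0.5, 0.5]
force: [-0.0, -0.3, 0.2]
grip_width: 70.5
clock: 3.95
eef_pos: [505.7, 55.0, 29.5]
tool_rot: [-0.499, 0.501, 0.501, -0.499]
force: [-1.2, 0.3, 5.9]
grip_width: 46.7
clock: 4.58
eef_pos: [503.6, 54.9, 107.5]
tool_rot: [0.501, -0.5, -0.499, 0.5]
force: [1.5, 0.1, -0.6]
grip_width: 47.3
```

Run:
```python
from h import *
im,d,c=cam("side");cv2.imwrite("pics/s2.png",cv2.resize(im[130:330,220:420],(600,600),interpolation=cv2.INTER_CUBIC))
print(robot.get_obs()["grip_width"],robot.get_obs()["force"])
```

```text
47.023825795352984 [1.2436113  0.64398746 4.63648984]
```

View pics/s2.png

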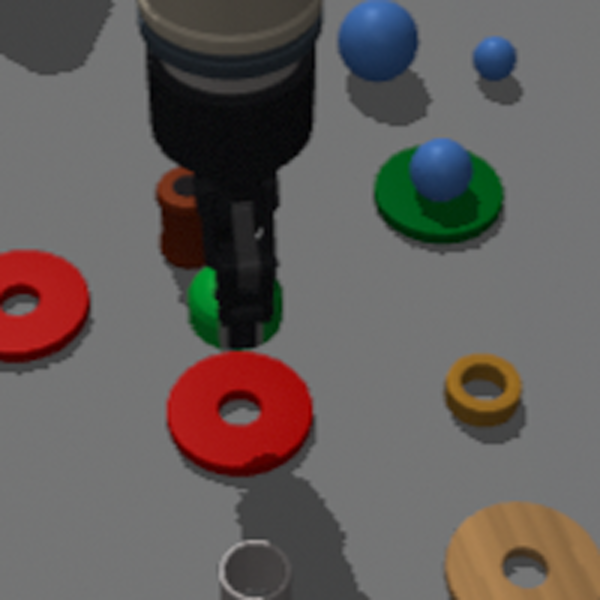

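The lens is held level by its edge at crop (237,310). I carry it to the plain seat.

```bash
python3 -m crank '[[[-30,0,-30,0],[-40,0,-45,0],[-35,0,-40,0],[-19.5,0,-20,0],[0,0,0,0]]]'
python3 -m crank '[[[0,0,0,0],[0,35,0,0],[0,25,0,0],[0,10,0,0],[0,5,0,0]]]'
python3 -m crank '[[[0,0,0,0],[0,0,0,0],[0,3,0,0],[0,0,0,0],[0,0,0,0]]]'
```

```text
clock: 5.25
eef_pos: [640.0, -71.2, 106.8]
tool_rot: [0.501, -0.501, -0.499, 0.499]
force: [-0.4, 0.7, -0.6]
grip_width: 46.8
clock: 5.88
eef_pos: [639.2, -69.0, 32.6]
tool_rot: [-0.5, 0.5, 0.5, -0.5]
force: [0.4, -0.7, 0.5]
grip_width: 47.0
clock: 6.5
eef_pos: [639.5, -69.7, 29.6]
tool_rot: [-0.5, 0.5, 0.5, -0.5]
force: [0.5, 0.0, 0.2]
grip_width: 46.6
```

```bash
python3 -m crank '[[[0,1,0,0],[0,1,0,0],[0,0,0,0],[0,0,0,0],[0,0,0,0]]]'
python3 -m crank '[[[0,0,0,0],[0,0,0,0],[0,0,0,0],[0,-5,0,0],[0,-30,0,0]]]' 0.65
python3 -m crank '[[[0,-50,0,0],[0,-22.7,0,0],[0,0,0,0],[0,0,0,0],[0,0,0,0]]]'
python3 - <<'E'
from m import *
for n in("top","side"):
    im,d,c=cam(n);cv2.imwrite(f"pics/{n}3.png",im);P=cloud(n,im,d,c)
    print(n,"lens",near(P,640,-70,32,22,45),"hub",near(P,490,-204,32,30,60))
E
```

```text
clock: 7.12
eef_pos: [639.6, -69.7, 29.5]
tool_rot: [-0.5, 0.501, 0.5, -0.5]
force: [-5.3, -0.4, 9.6]
grip_width: 47.0
clock: 7.75
eef_pos: [637.7, -69.4, 59.9]
tool_rot: [0.502, -0.499, -0.499, 0.501]
force: [-0.7, -0.3, 0.3]
grip_width: 70.6
clock: 8.38
eef_pos: [638.5, -69.5, 132.6]
tool_rot: [0.501, -0.499, -0.499, 0.501]
force: [-0.7, 0.3, 0.5]
grip_width: 70.5
top lens [630.4 -83.7  26.2  16.6  35.5  90. ] hub None
side lens [638.5 -71.7  43.7  42.6  33.7 741. ] hub [ 489.7 -204.    26.5   27.7   47.5  485. ]
```

```bash
python3 -m crank '[[[-30,0,35,0],[-35,0,40,0],[-35,0,40,0],[-23.8,0,25.2,0],[-10,0,10,0]]]'
python3 -m crank '[[[0,0,0,0],[0,40,0,0],[0,35,0,0],[0,15,0,0],[0,5,0,0]]]'
python3 -m crank '[[[0,2,0,0],[0,0,0,0],[0,0,0,0],[0,0,0,0],[0,0,0,0]]]'
```

```text
clock: 9.1
eef_pos: [487.8, -204.4, 134.6]
tool_rot: [0.501, -0.501, -0.499, 0.499]
force: [-0.3, -0.1, 0.2]
grip_width: 70.6
clock: 9.72
eef_pos: [489.3, -202.5, 39.3]
tool_rot: [0.5, -0.499, -0.5, 0.5]
force: [0.7, 0.8, 0.6]
grip_width: 70.1
clock: 10.35
eef_pos: [489.1, -203.4, 38.2]
tool_rot: [-0.5, 0.5, 0.5, -0.5]
force: [0.1, 0.2, -0.6]
grip_width: 70.1
```

```bash
python3 -m crank '[[[0,0,0,0],[0,0,0,0],[0,0,0,0],[0,0,0,0],[0,0,0,0]]]' -1
python3 -m crank '[[[0,0,0,0],[0,0,0,0],[0,-17,0,0],[0,-40,0,0],[0,-40,0,0]]]'
```

```text
clock: 10.98
eef_pos: [489.1, -203.4, 38.2]
tool_rot: [-0.5, 0.5, 0.5, -0.5]
force: [-0.1, 0.9, 2.1]
grip_width: 27.3
clock: 11.6
eef_pos: [488.5, -203.0, 135.8]
tool_rot: [0.501, -0.5, -0.5, 0.5]
force: [-0.3, 1.0, -1.9]
grip_width: 27.4
```

Run:
```python
from m import *
for n in("top","side"):
    im,d,c=cam(n);P=cloud(n,im,d,c)
    print(n,"red",near(P,504,52,50,6,13),"blue",near(P,489,-204,50,6,13),"hub?",near(P,490,-204,40,95,120),near(P,490,-204,40,60,96))
    cv2.imwrite(f"pics/{n}4.png",im)
```

```text
top red [ 503.7   53.8   74.    76.    10.8 1017. ] blue [ 489.4 -196.    76.1   61.5   10.9  645. ] hub? [ 488.3 -197.1   49.5   30.   118.5  113. ] None
side red None blue [ 489.5 -209.5   75.7   66.3    9.6 2264. ] hub? [ 486.  -218.2   38.6   22.1  117.4   56. ] None
```

```bash
python3 -m crank '[[[30,0,-2,0],[50,0,-3,0],[55,0,-3,0],[55,0,-3,0],[40,0,-2,0]]]'
python3 -m crank '[[[20,0,-1.2,0],[6.8,0,0,0],[0,0,0,0],[0,30,0,0],[0,30,0,0]]]'
python3 -m crank '[[[0,20,0,0],[0,10,0,0],[0,4,0,0],[0,2,0,0],[0,0,0,0]]]'
python3 -m crank '[[[0,1,0,0],[0,0,0,0],[0,0,0,0],[0,0,0,0],[0,0,0,0]]]'
```

```text
clock: 12.32
eef_pos: [501.4, 28.9, 133.8]
tool_rot: [0.5, -0.499, -0.5, 0.5]
force: [0.6, -0.6, -2.1]
grip_width: 27.3
clock: 12.95
eef_pos: [503.6, 52.2, 74.5]
tool_rot: [-0.5, 0.501, 0.5, -0.499]
force: [0.7, 0.8, -2.5]
grip_width: 27.5
clock: 13.58
eef_pos: [503.9, 53.5, 39.8]
tool_rot: [-0.5, 0.5, 0.5, -0.5]
force: [-0.6, 0.8, -3.3]
grip_width: 27.8
clock: 14.2
eef_pos: [503.6, 53.5, 38.3]
tool_rot: [-0.5, 0.5, 0.5, -0.5]
force: [-0.5, 1.0, -0.4]
grip_width: 27.2
```

```bash
python3 -m crank '[[[0,0.5,0,0],[0,0,0,0],[0,0,0,0],[0,0,0,0],[0,0,0,0]]]'
python3 -m crank '[[[0,0,0,0],[0,0,0,0],[0,0,0,0],[0,-7.5,0,0],[0,-40,0,0]]]' 0.65
python3 -m crank '[[[0,-50,0,0],[30,0,-30,0],[40,0,-40,0],[40,0,-40,0],[30,0,-25,0]]]'
python3 -m crank '[[[19,0,-11.5,0],[0,0,0,0],[0,0,0,0],[0,0,0,0],[0,0,0,0]]]'
python3 - <<'E'
from m import *
print(robot.get_obs()["eef_pos"])
for n in("top","side"):
    im,d,c=cam(n);P=cloud(n,im,d,c)
    print(n,"hub",near(P,504,53,32,30,60),"red",near(P,504,53,50,6,13),"marble",near(P,650,212,30,22,50))
    cv2.imwrite(f"pics/{n}5.png",im)
E
```

```text
clock: 14.82
eef_pos: [503.6, 53.5, 38.2]
tool_rot: [-0.5, 0.5, 0.5, -0.5]
force: [-2.9, 0.2, 5.9]
grip_width: 27.8
clock: 15.45
eef_pos: [501.5, 53.4, 82.8]
tool_rot: [0.502, -0.499, -0.498, 0.501]
force: [1.4, 0.3, -0.1]
grip_width: 70.6
clock: 16.08
eef_pos: [639.8, 195.0, 135.0]
tool_rot: [-0.5, 0.5, 0.5, -0.5]
force: [1.2, 0.4, 0.3]
grip_width: 70.4
clock: 16.7
eef_pos: [649.9, 211.6, 135.5]
tool_rot: [-0.5, 0.501, 0.5, -0.499]
force: [-0.7, 0.3, -0.9]
grip_width: 70.7
[649.87663044 211.61056042 135.48326176]
top hub [503.6  53.7  25.7  26.6  49.4 178. ] red [503.8  53.8  78.1  76.3  10.6 678. ] marble [646.2 224.2  26.9  16.8  40.7  93. ]
side hub [503.9  52.6  27.5  27.6  46.9 314. ] red [504.8  50.7  77.8  73.3   9.7 829. ] marble [651.1 209.9  34.9  29.5  37.5 314. ]
```

View pics/side5.png

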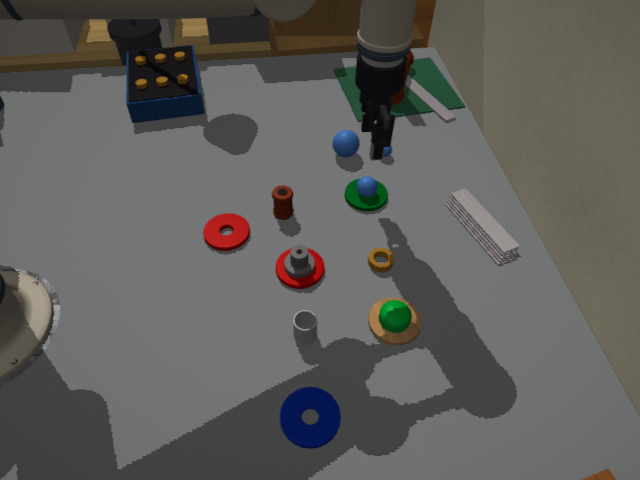

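The hub stands on red at (300,263), the lens on plain at (396,316), and the gripper is above the marble at (367,187). Now I grip the marble.

```bash
python3 -m crank '[[[0,40,0,0],[0,40,0,0],[0,20,0,0],[0,9,0,0],[0,0,0,0]]]'
python3 -m crank '[[[0,0,0,0],[0,0,0,0],[0,0,0,0],[0,0,0,0],[0,0,0,0]]]' -1
python3 -m crank '[[[0,0,0,0],[0,-5,0,0],[0,-24,0,0],[0,-40,0,0],[0,-40,0,0]]]'
python3 - <<'E'
from m import *
for n in("top","side"):
    im,d,c=cam(n);P=cloud(n,im,d,c)
    print(n,"green",near(P,651,212,50,6,13),"blue",near(P,489,-204,50,6,13))
    if n=="side":cv2.imwrite(f"pics/{n}6.png",cv2.resize(im[50:250,280:480],(600,600)))
E
```

```text
clock: 17.42
eef_pos: [650.3, 212.4, 26.6]
tool_rot: [-0.5, 0.5, 0.5, -0.5]
force: [-0.7, -0.7, 0.3]
grip_width: 70.0
clock: 18.05
eef_pos: [651.2, 213.2, 28.4]
tool_rot: [-0.5, 0.501, 0.501, -0.499]
force: [1.0, 2.6, 6.8]
grip_width: 36.8
clock: 18.68
eef_pos: [649.4, 211.8, 135.1]
tool_rot: [0.5, -0.5, -0.499, 0.501]
force: [-0.1, 0.3, -0.5]
grip_width: 37.2
top green [639.1 213.7  53.3  79.3  10.5 354. ] blue [ 489.4 -203.8   75.9   76.4   10.9  997. ]
side green [ 651.3  212.8   75.2   76.9    9.8 1000. ] blue [ 489.4 -204.6   75.    75.3    9.6 2657. ]
```

View pics/side6.png

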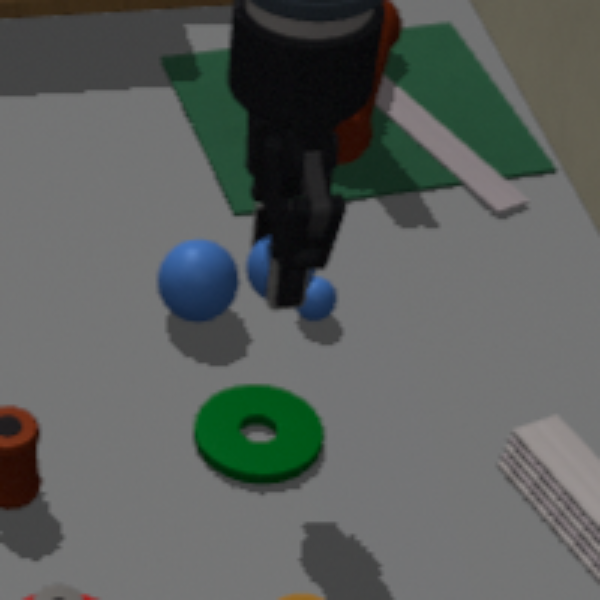

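The marble is held at crop (265,265) and the green seat is clear. I carry the marble to the blue seat.

```bash
python3 -m crank '[[[-30,0,12,0],[-50,0,20,0],[-55,0,22,0],[-55,0,22,0],[-55,0,22,0]]]'
python3 -m crank '[[[-55,0,22,0],[-55,0,20,0],[-40,0,15,0],[-16,0,6.1,0],[-5.2,0,0,0]]]'
python3 -m crank '[[[0,0,0,0],[0,30,0,0],[0,35,0,0],[0,20,0,0],[0,10,0,0]]]'
python3 -m crank '[[[0,5,0,0],[0,3,0,0],[0,0,0,0],[0,0,0,0],[0,0,0,0]]]'
```

```text
clock: 19.4
eef_pos: [550.3, -34.3, 133.7]
tool_rot: [0.501, -0.5, -0.499, 0.5]
force: [0.5, -0.8, -0.8]
grip_width: 37.1
clock: 20.02
eef_pos: [488.2, -204.1, 134.3]
tool_rot: [0.501, -0.5, -0.499, 0.5]
force: [0.3, 0.4, -0.8]
grip_width: 36.9
clock: 20.65
eef_pos: [488.6, -202.7, 38.8]
tool_rot: [0.5, -0.499, -0.5, 0.5]
force: [0.1, 0.1, -0.8]
grip_width: 37.5
clock: 21.28
eef_pos: [488.8, -203.9, 32.4]
tool_rot: [-0.5, 0.5, 0.5, -0.5]
force: [0.7, 0.1, -1.0]
grip_width: 37.2
```

Run:
```python
from h import *
im,d,c=cam("side");cv2.imwrite("pics/s7.png",cv2.resize(im[330:480,230:380],(600,600),interpolation=cv2.INTER_CUBIC))
```

```text
(no output)
```

View pics/s7.png

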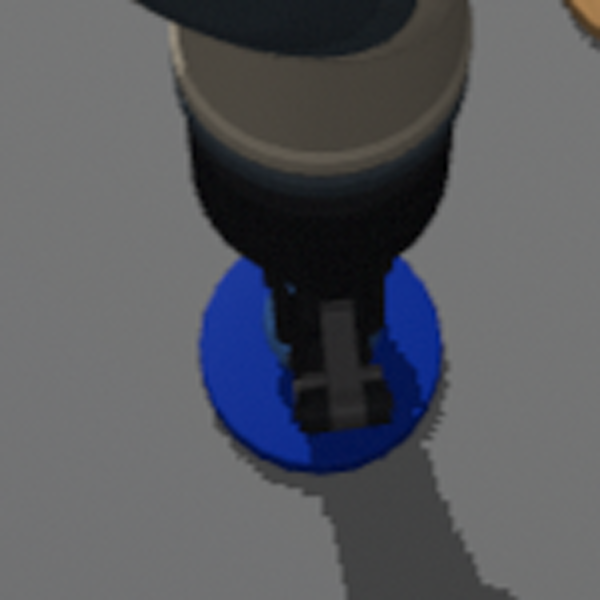

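The marble sits behind the finger with its left edge at crop (265,310), so its centre is about at the seat centre (321,345). I lower it and release.

```bash
python3 -m crank '[[[0,2,0,0],[0,1.5,0,0],[0,0,0,0],[0,0,0,0],[0,0,0,0]]]'
python3 -m crank '[[[0,0,0,0],[0,0,0,0],[0,0,0,0],[0,0,0,0],[0,0,0,0]]]' 0.65
python3 -m crank '[[[0,-16.5,0,0],[0,-40,0,0],[0,-50,0,0],[0,0,0,0],[0,0,0,0]]]'
python3 - <<'E'
from m import *
print(robot.get_obs()["eef_pos"])
for n in("top","side"):
    im,d,c=cam(n);P=cloud(n,im,d,c)
    print(n,"marble",near(P,489,-204,30,22,50),"lens",near(P,640,-70,32,22,45),"green",near(P,651,212,50,6,13))
E
```

```text
clock: 21.95
eef_pos: [488.7, -203.8, 28.6]
tool_rot: [-0.5, 0.5, 0.5, -0.5]
force: [0.0, -0.5, 1.6]
grip_width: 37.2
clock: 22.58
eef_pos: [488.6, -203.7, 28.5]
tool_rot: [0.5, -0.5, -0.5, 0.5]
force: [-0.4, -0.7, -0.3]
grip_width: 70.7
clock: 23.2
eef_pos: [488.7, -203.8, 135.7]
tool_rot: [-0.5, 0.501, 0.5, -0.5]
force: [0.1, 0.4, 0.5]
grip_width: 70.4
[ 488.73909022 -203.78038839  135.66717571]
top marble [ 489.1 -201.3   38.4   16.3   36.7   43. ] lens [638.4 -68.5  44.3  43.9  35.2 458. ] green [ 650.9  213.2   75.8   76.6   10.5 1013. ]
side marble [ 487.3 -207.9   32.8   29.9   35.1  332. ] lens [639.  -71.7  43.7  42.2  33.8 736. ] green [667.4 208.7  46.1  69.4   9.7 473. ]
```

Marble seated and lens at (638.8,-70). Now I fetch the lens.

```bash
python3 -m crank '[[[30,0,-30,0],[35,0,-40,0],[35,0,-40,0],[24.2,0,-29.4,0],[10,0,-10,0]]]'
python3 -m crank '[[[0,0,0,0],[0,45,0,0],[0,40,0,0],[0,15,0,0],[0,7,0,0]]]'
python3 -m crank '[[[0,0,0,0],[0,0,0,0],[0,0,0,0],[0,0,0,0],[0,0,0,0]]]' -1
python3 -m crank '[[[0,0,0,0],[0,0,0,0],[0,-27,0,0],[0,-40,0,0],[0,-40,0,0]]]'
python3 - <<'E'
from m import *
im,d,c=cam("top");P=cloud("top",im,d,c)
print("marble",near(P,489,-204,30,22,50))
im,d,c=cam("side");cv2.imwrite("pics/s8.png",cv2.resize(im[200:480,240:480],(600,700))[:600])
E
```

```text
clock: 23.92
eef_pos: [638.4, -67.9, 132.7]
tool_rot: [0.501, -0.499, -0.5, 0.501]
force: [-0.5, -0.1, 0.3]
grip_width: 70.5
clock: 24.55
eef_pos: [637.6, -70.5, 27.8]
tool_rot: [0.501, -0.5, -0.499, 0.5]
force: [0.1, 1.2, 0.4]
grip_width: 70.4
clock: 25.18
eef_pos: [639.3, -69.9, 30.3]
tool_rot: [-0.499, 0.501, 0.501, -0.499]
force: [-0.5, -0.6, 6.0]
grip_width: 46.6
clock: 25.8
eef_pos: [637.9, -69.5, 136.0]
tool_rot: [0.5, -0.5, -0.5, 0.5]
force: [0.3, -0.6, -0.2]
grip_width: 46.8
marble [ 493.9 -190.    24.6    9.8   33.1   42. ]
```

View pics/s8.png

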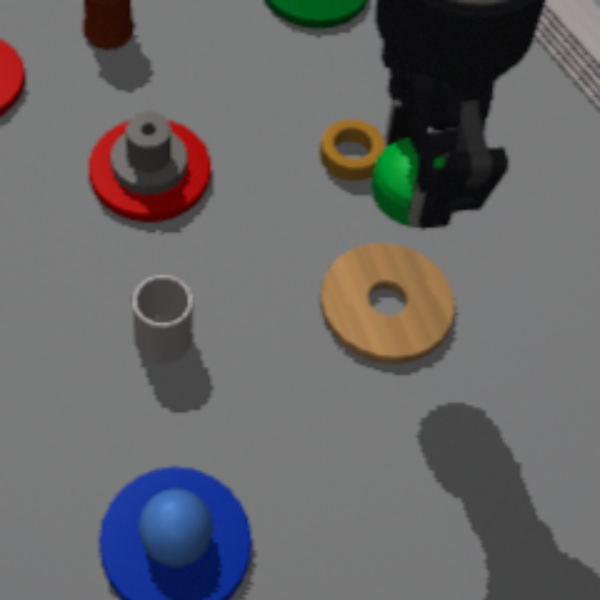

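The marble is seated on blue at crop (175,527), the hub stands on red (150,160), and the lens is in the gripper (405,180). On to the green seat.

```bash
python3 -m crank '[[[30,0,-2,0],[55,0,-3,0],[55,0,-3,0],[55,0,-3,0],[50,0,-1.3,0]]]'
python3 -m crank '[[[27.8,0,0,0],[10,0,0,0],[0,0,0,0],[0,30,0,0],[0,35,0,0]]]'
python3 -m crank '[[[0,20,0,0],[0,12,0,0],[0,5,0,0],[0,0,0,0],[0,0,0,0]]]'
python3 -m crank '[[[0,2,0,0],[0,1.5,0,0],[0,0,0,0],[0,0,0,0],[0,0,0,0]]]'
```

```text
clock: 26.52
eef_pos: [650.2, 177.4, 133.9]
tool_rot: [0.5, -0.5, -0.5, 0.5]
force: [1.1, 0.4, -1.4]
grip_width: 46.7
clock: 27.15
eef_pos: [651.6, 211.3, 70.4]
tool_rot: [-0.5, 0.501, 0.5, -0.499]
force: [-0.1, -0.2, -0.8]
grip_width: 47.0
clock: 27.78
eef_pos: [651.3, 213.4, 34.4]
tool_rot: [-0.5, 0.501, 0.501, -0.499]
force: [-0.2, 0.0, -0.9]
grip_width: 47.0
clock: 28.4
eef_pos: [650.8, 213.3, 30.4]
tool_rot: [-0.5, 0.5, 0.5, -0.5]
force: [-2.1, -0.2, 5.2]
grip_width: 46.7
```

Contact is made, so I release, retreat and check everything.

```bash
python3 -m crank '[[[0,0,0,0],[0,0,0,0],[0,0,0,0],[0,0,0,0],[0,0,0,0]]]' 0.65
python3 -m crank '[[[0,-15,0,0],[0,-50,0,0],[0,-55,0,0],[0,-55,0,0],[0,0,0,0]]]'
python3 -m crank '[[[40,0,40,0],[40,0,45,0],[40,0,45,0],[40,0,45,0],[40,0,40,0]]]'
python3 -m crank '[[[20,0,30,0],[0,0,0,0],[0,0,0,0],[0,0,0,0],[0,0,0,0]]]'
python3 - <<'E'
from m import *
for n in("top","side"):
    im,d,c=cam(n);P=cloud(n,im,d,c);cv2.imwrite(f"pics/{n}9.png",im)
    for k,a in dict(marble=(489,-204,30,22,50),blue=(489,-204,50,6,13),hub=(504,53,32,30,60),red=(504,53,50,6,13),lens=(651,213,32,22,45),green=(651,213,50,6,13),barrel=(488,188,32,33,63),tube=(498,-75,32,27,53),collar=(643,50,32,9.6,24)).items(): print(n,k,near(P,*a))
E
```

```text
clock: 29.02
eef_pos: [650.6, 213.2, 29.4]
tool_rot: [0.5, -0.5, -0.5, 0.5]
force: [0.1, 0.1, 0.2]
grip_width: 70.3
clock: 29.65
eef_pos: [652.6, 213.7, 214.0]
tool_rot: [-0.498, 0.503, 0.504, -0.496]
force: [0.3, 0.1, 0.8]
grip_width: 70.8
clock: 30.28
eef_pos: [433.8, 414.3, 204.6]
tool_rot: [0.5, -0.5, -0.5, 0.5]
force: [0.4, 1.2, 0.4]
grip_width: 70.3
clock: 30.9
eef_pos: [406.6, 432.6, 204.3]
tool_rot: [-0.501, 0.501, 0.499, -0.499]
force: [-0.1, 0.6, 0.3]
grip_width: 70.2
top marble [ 489.1 -202.4   34.2   33.7   41.2  315. ]
top blue [ 489.4 -203.9   76.1   76.8   10.9  820. ]
top hub [503.6  53.7  25.7  26.6  49.1 179. ]
top red [504.7  53.9  76.   76.2  10.8 672. ]
top lens [649.9 212.8  43.2  44.4  35.2 463. ]
top green [651.3 213.8  77.7  78.5  10.7 670. ]
top barrel [488.2 188.2  35.1  34.8  56.2 308. ]
top tube [498.3 -74.5  33.6  34.3  45.2 106. ]
top collar [643.7  50.4  40.2  39.4  16.8 235. ]
side marble [ 489.3 -206.    35.1   33.6   39.   717. ]
side blue [ 489.4 -204.5   76.    76.7    9.6 2164. ]
side hub [504.1  52.9  27.3  27.5  47.3 315. ]
side red [504.8  50.3  77.6  73.4   9.6 837. ]
side lens [650.5 209.9  43.5  40.7  33.6 422. ]
side green [651.3 210.   77.4  72.    9.8 560. ]
side barrel [488.9 187.7  33.6  33.9  54.  378. ]
side tube [498.3 -74.6  33.6  34.1  38.8 361. ]
side collar [644.1  49.7  40.4  40.5  15.4 327. ]
```

View pics/side9.png

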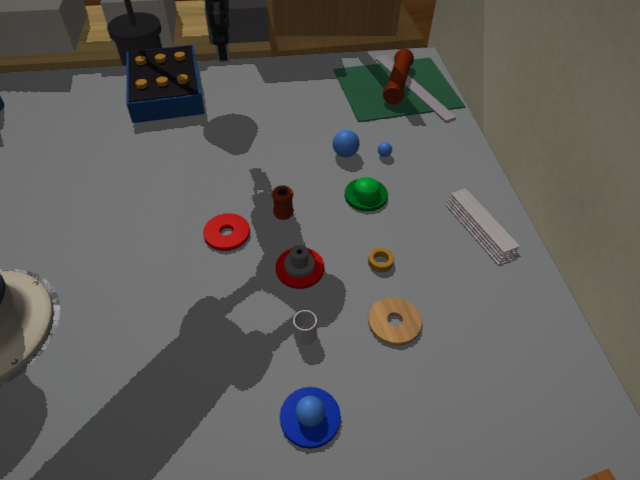

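View pics/top9.png

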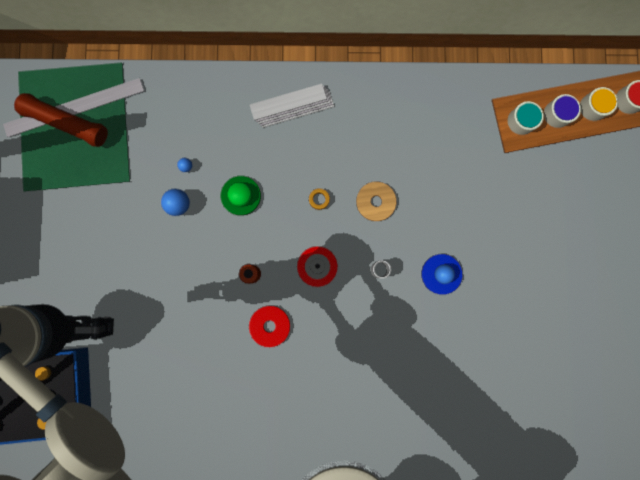

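Both views agree: lens on green (top 240,194), hub on red (317,266), marble on blue (444,274), and the bystanders haven't moved. The arm is well clear, so I hand in.

```bash
python3 -c "
from plant import robot
print(robot.hand_in())"
```

```text
the job is handed in; nothing more can be done
None
```

I moved the lens to the plain seat, the hub from blue to red, the marble from green to blue, and then the lens on to green. I handed in at about 31 s of the 96 s limit.

In the last check with both cameras, the marble, hub and lens were each within about 3 mm of their seat's centre, at seated height, with hub and lens upright by eye and by height. The barrel, tube and collar were within 1 mm of where they began, and the gripper was empty and clear.

No check failed. The two cameras differed by up to about 4 mm in y on partly hidden things. Hand-in reports no verdict, so I can't confirm how it was judged.

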